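Lock the jar tumbler with its pin

TASK

Lock the jar tumbler so that its jar can be changed safely. Press the lever down onto its stop, which turns the shaft until the cross-hole hidden inside the bearing lines up with the hole in the bearing cap; then take the longer of the two pins from the rack and push it down through cap and shaft until its collar sits on the cap, and let go. Leave the shorter pin in the rack.

Things in the scene. Friction and masses are not known exactly. Their poses are not given: they have to be found in the camera images.
- tumbler: Jar tumbler, aluminium, on a steel base 106 x 240 mm with a tab under the stop post, fixed. Origin on the worktop below the pin hole, x away from the lever's free end, z up. Shaft level along y, axis 48 mm up. Bearing block round the origin 76 x 50 mm, top 92 mm up: 16 mm cap, 52 mm thick shaft with a 24 mm cross-hole, foot with a hole below. Jar cage (81 mm high) on the -y side to y = -118 mm; lever at y = 70 mm.
- pin_hole (a point): Centre of the pin hole at the top face of the bearing cap (z = 92 mm). The hole is round, vertical, 23 mm wide, its mouth slightly chamfered, and goes down through cap, shaft (only when it is turned to line up) and foot.
- lever (a joint): Angle of shaft and lever in rad: 0 = lever level, on its hard stop, cross-hole in line with the cap's hole; positive = lever raised, its free end swinging up (1.57 upright). Starts at 0.75 to 1.05. Friction holds it where it is left; about 3 to 5 N pressed down on the paddle turns it. Within 0.1 of 0 the pin passes freely.
- lever_paddle (a point): Centre of the upper face of the lever's black paddle (42 mm long, 34 mm wide, 12 mm thick), 80 mm from the shaft's axis, 70 mm to the +y side of the pin hole. Moves with the lever; when down it is 54 mm above the worktop, on the tumbler's -x side. Local x along the lever towards the shaft, z out of the upper face. Press here from above.
- long_pin: The longer of two plain steel pins upright in the rack (either well), 120 g. Origin at the lower tip, z up along the pin. Shank 16 mm thick, 82 mm long, the last 14 mm tapering to 6 mm; above it a collar 32 mm across, 5 mm thick, that rests on the cap when home, then a round grip 22 mm thick, 29 mm tall; 116 mm in all. In the rack the tip is 6 mm and the top 122 mm above the worktop.
- short_pin: The shorter pin, of the same make but with a 50 mm shank (84 mm in all; top 90 mm above the worktop in the rack). It is too short to go right through the shaft. Origin at its tip. It stays in the rack.
- pin_rack: Grey plastic block, 124 x 50 x 45 mm, fixed on the worktop, with two round wells 20 mm wide and 39 mm deep at x = -35 and +35 mm along its length, a pin standing in each. Origin at the centre of its underside, x along its length.
There are look-alikes about, which are no part of the job. Leave any green or purple look-alike of the long_pin alone.

How it is judged:
By the outcome, as a careful person would: the job done as asked, in the order asked, and still so for the second after the job is handed in, with the robot touching nothing.
It also fails if it takes over 61 s, if anything falls off the work surface, if the arm or the gripper's body presses on something with over 40 N, if the wrist force passes 120 N, or if a joint passes its speed limit or range.

ROBOT

A 6-joint arm with a two-finger parallel gripper is mounted at the origin on a cart in front of the work surface, level with it; the furniture and walls round the work are solid. World frame = base frame: x ahead of the robot, y to its left, z up, the work surface at z = 0. Lengths are in m, angles in rad, forces in N, time in s.
With the tool pointing down it reaches from about 0.25 to 0.775 m from the base axis. Payload 4 kg.
Tool frame: the origin (TCP) lies midway between the tips of the shut fingers; the grasp point (between the pads) lies 19 mm behind it; z points along the fingers, y is the direction in which the jaws open and shut (so a half turn about z gives the same grasp; the last joint's range is limited). The gripper opens to 94 mm and grips with 3 to 60 N. Pads are 16 mm wide; open, the fingers measure 119 mm over their backs; the gripper's body (75 mm by 177 mm) begins 78 mm behind the grasp point.
Start: joints at [-1.314, 0.087, 1.371, -0, 1.684, -0.103], TCP at [0.194, -0.515, 0.183] pointing down, gripper open.
Joint ranges: [-3.1, 3.1], [-0.76, 2.03], [0.27, 2.55], [-1.08, 4.22], [0.17, 2.65], [-2.57, 2.57]. Speed limits (rad/s): [2.79, 2.79, 3.14, 3.14, 3.14, 3.14].

INTERFACE

Orientations are given as [roll, pitch, yaw] about the fixed x, y, z axes, in that order (R = Rz(yaw) Ry(pitch) Rx(roll)).
In Python, from bench import robot, cams gives the robot as it stands.
- The arm moves only by the tool step_arm, never from a script. Its argument "plan" is a list that holds one entry, the list of rows, each a list of 5 numbers: the shift along the world's x, y, z in mm, then the turn about the world's z in rad, then the opening in per cent of the stroke, from 0 (shut) to 100 (fully open). In form: [[[tx, ty, tz, turn, fingers], ...]]. A call has 1 to 8 rows; each row is the pose to reach, as a shift and turn from the pose commanded when the call began; what a row does not reach only later rows make up. A row lasts 1/12 s, in which the tool goes at most 41.7 mm and 7.16 degrees, less where a joint would pass 70% of its speed; a pose out of reach is approached as far as the arm can. A call with a gripper value outside its range is refused whole. The fingers move at their own pace and stop on an object; the grip force is fixed at half the most. Time passes only in rows, so rows that repeat a pose let the fingers close. It gives the time, the measured TCP pose, the force and the opening at its end, in the units of the state.
- robot.get_obs(): the state, without advancing time (a new reading comes with each control period).
- cams.snapshot(name): name is "scene" or "side" or "wrist"; returns a dict with "frame" (384x512x3 uint8, red, green, blue), "camera_matrix" (3x3 intrinsics, pixels), "k1" (the pictures are not rectified: a ray, as slopes to the right and down, at radius r is drawn at 1 + k1 r^2 times it, then the intrinsics apply), "origin" and "attitude" of the camera in the world; the wrist camera has in their place "T_tool_cam" (4x4, takes a point from camera to tool coordinates, whose origin is the TCP and whose axes are the flange's). Camera axes: x right, y down, z forward; pixel columns grow to the right and rows downward; lengths in m; the calibration is good to about 2 mm. A picture is of the moment at which its call begins: read the wrist's pose just before it. There is no depth.
- robot.close_job(): hands the job in, once; it reports no verdict.
The state is a dict: "time": time; "joint_positions": joint angles; "qvel": joint speeds; "joint_torque": joint torques, N m; "tool_pos": TCP position; "ee_rot": TCP orientation; "wrist_force": force on the tool from outside, world axes, zero at the start; "wrist_torque": the same for the moment, N m; "width": finger opening in m.
Only numpy, scipy, OpenCV 4.12 (cv2) and the standard library are available. Lean on these libraries where they do the work, as an engineer would, in place of code of your own. Each camera call takes 0.05 s, during which the arm holds its last target. There are 200 camera calls.

## Working session

There is one attempt and no reset: what is moved stays moved. The work goes in short steps, Python scripts to look and compute and a tool call to move; the robot and the scene stay as the last step left them, time stands still between calls to the robot, and variables do not carry over. Pictures are saved under pics/ and viewed, about 8 in all and at most 12, crops included, and the job is handed in when it is done.

Besides the shell and the picture viewer there is one more tool, called after "Emit:" by a JSON object that holds its "api" and its "payload", one argument or row to a line. step_arm: Moves the arm, as the interface text tells. Its arguments: {"type":"object","properties":{"plan":{"type":"array"}},"required":["plan"]}

```bash
mkdir -p pics; ls
cat > h.py <<'E'
import numpy as np, cv2
from scipy.spatial.transform import Rotation as R
from bench import robot, cams
def snap(n):
    o=robot.get_obs(); s=cams.snapshot(n); s['obs']=o
    if 'T_tool_cam' in s:
        T=np.eye(4); T[:3,:3]=R.from_euler('xyz',o['ee_rot']).as_matrix(); T[:3,3]=o['tool_pos']
        s['T']=T@np.array(s['T_tool_cam'])
    else:
        T=np.eye(4); a=np.array(s['attitude'],float)
        T[:3,:3]=a if a.shape==(3,3) else R.from_euler('xyz',a).as_matrix() if a.size==3 else R.from_quat(a).as_matrix()
        T[:3,3]=s['origin']; s['T']=T
    return s
def save(s,name,crop=None,k=1):
    f=s['frame'][:,:,::-1]
    if crop: f=f[crop[1]:crop[3],crop[0]:crop[2]]
    cv2.imwrite('pics/'+name,cv2.resize(f,None,fx=k,fy=k,interpolation=cv2.INTER_CUBIC))
def ray(s,u,v):
    K=np.array(s['camera_matrix']); d=np.array([(u-K[0,2])/K[0,0],(v-K[1,2])/K[1,1]]); p=d.copy()
    for _ in range(30): p=d/(1+s['k1']*(p@p))
    return s['T'][:3,3], s['T'][:3,:3]@np.array([p[0],p[1],1])
def onz(s,u,v,z):
    o,d=ray(s,u,v); return o+d*(z-o[2])/d[2]
def proj(s,P):
    T=np.linalg.inv(s['T']); c=T[:3,:3]@np.array(P)+T[:3,3]; p=c[:2]/c[2]; p=p*(1+s['k1']*(p@p)); K=np.array(s['camera_matrix'])
    return np.round([K[0,0]*p[0]+K[0,2],K[1,1]*p[1]+K[1,2]],1)
def tri(l):
    A=0;b=0
    for s,u,v in l:
        o,d=ray(s,u,v); d=d/np.linalg.norm(d); M=np.eye(3)-np.outer(d,d); A=A+M; b=b+M@o
    return np.linalg.solve(A,b)
E
python3 - <<'E'
from h import *
a=snap('scene');b=snap('side')
for s in(a,b): print(s['origin'],s['attitude'],s['camera_matrix'],s['k1'])
save(a,'scene0.png',k=1.5);save(b,'side0.png',k=1.5)
import pickle; pickle.dump((a,b),open('s0.pkl','wb'))
E
```

```text
pics
[ 0.17501861 -0.91598348  0.67077172] [-2.27534051  0.0135049  -0.48574843] [[390.03348683   0.         260.69513466]
 [  0.         390.03348683 190.37284741]
 [  0.           0.           1.        ]] -0.011116822502011615
[0.41181555 0.5448783  0.55910113] [-2.08489362  0.01297848 -3.04301579] [[424.19618941   0.         255.6728833 ]
 [  0.         424.19618941 197.51663118]
 [  0.           0.           1.        ]] -0.15479574934480778
```

View pics/scene0.png

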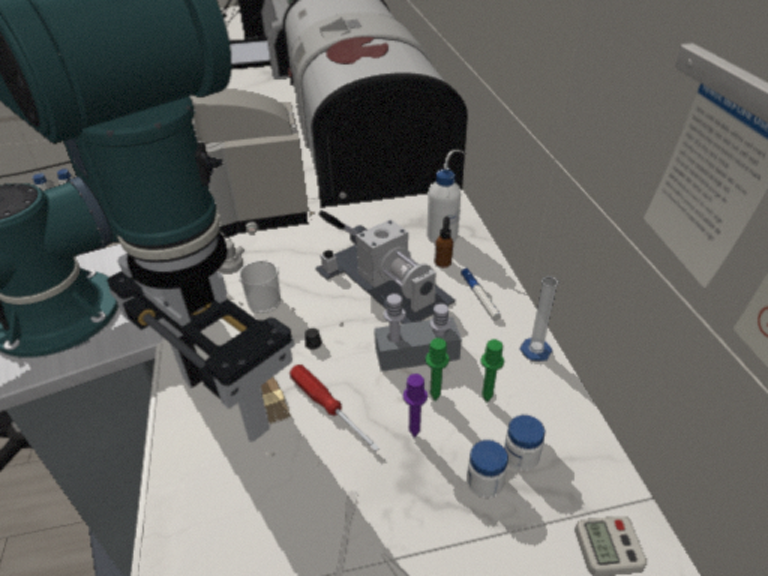

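View pics/side0.png

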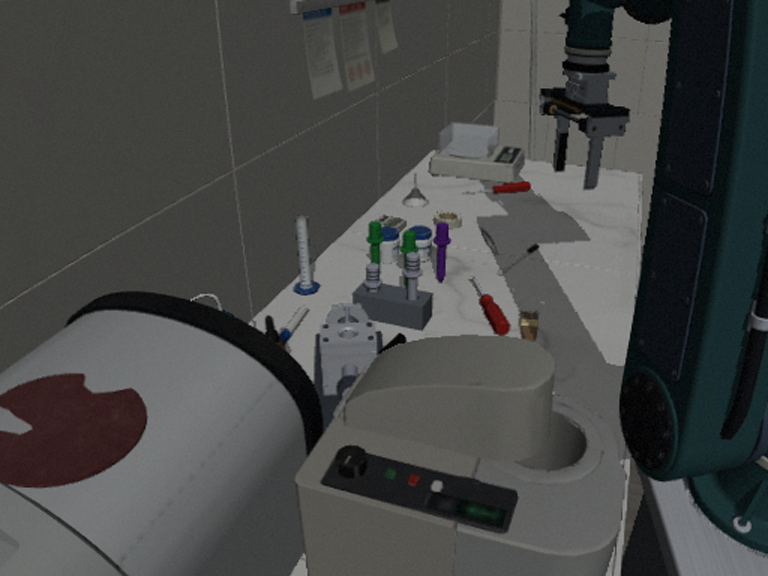

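The scene picture shows the tumbler with its pin hole near (381,232) and the lever end near (325,217). The rack's tall steel pin has its top near (395,299) and the short one near (441,311), all in 1.5x pixels. In the side view the tall pin is at (412,257), the short at (373,268) and the hole at (348,330).

Candidates for the long pin, in scene 1.5x pixels:
- steel (395,299): rack, taller
- steel (441,311): rack, shorter
- green (437,345) and (492,350)
- purple (415,382)

I choose steel (395,299), and check it in a close crop.

Run:
```python
from h import *
import pickle; a,b=pickle.load(open('s0.pkl','rb'))
A=cv2.resize(a['frame'][130:270,205:345,::-1],(560,560),interpolation=cv2.INTER_CUBIC)
B=cv2.resize(b['frame'][140:280,200:300,::-1],(400,560),interpolation=cv2.INTER_CUBIC)[:, :240+160]
cv2.imwrite('pics/crop0.png',cv2.resize(np.hstack([A,B]),None,fx=.83,fy=.83))
```

```text
(no output)
```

View pics/crop0.png

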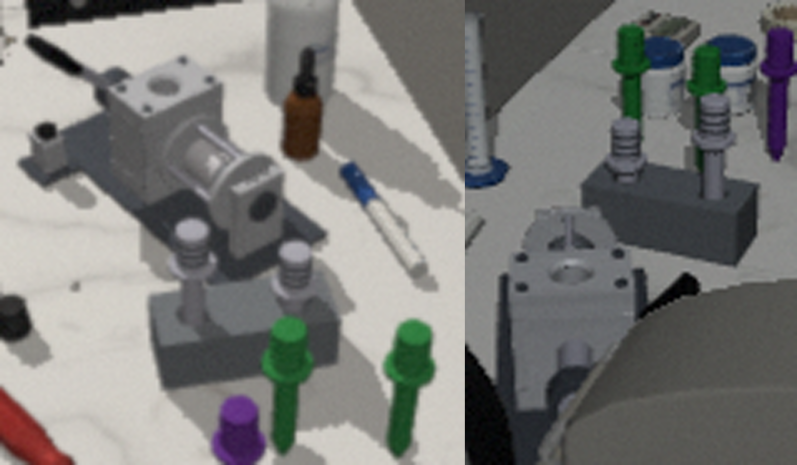

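The crop confirms it: the tall steel pin is in the rack's left well, top at crop (191,231) and (715,102). The short steel pin is in the right well, and the green and purple ones stand free. The hole is at (166,86) and (571,271), and the paddle at (55,55).

Run:
```python
from h import *
import pickle; a,b=pickle.load(open('s0.pkl','rb'))
ca=lambda x,y:(a,205+x/3.32,130+y/3.32)
cb=lambda x,y:(b,200+(x-465)/3.32,140+y/3.32)
np.set_printoptions(precision=4,suppress=True)
for n,p,q,z in [('hole',(166,86),(571,271),.092),('long',(191,230),(715,102),.122),('short',(294,251),(626,125),.09),('paddle',(60,55),(680,292),.1)]:
    print(n,tri([ca(*p),cb(*q)]),onz(*ca(*p),z)[:2],onz(*cb(*q),z)[:2])
print('screws A',[onz(*ca(*p),.093)[:2].round(4) for p in [(127,103),(155,64),(208,79),(180,121)]])
print('screws B',[onz(*cb(*p),.093)[:2].round(4) for p in [(518,257),(623,254),(626,285),(519,288)]])
print('greens',[onz(*ca(*p),.0)[:2].round(4) for p in [(285,448),(400,450),(240,520)]])
print('post',onz(*ca(45,130),.05))
for u,v in [(20,165),(325,235),(240,280)]: print('base',onz(*ca(u,v),.01))
print('rack',[onz(*ca(*p),.045)[:2].round(4) for p in [(150,297),(158,335),(338,320),(325,283)]])
```

```text
hole [ 0.5386 -0.1791  0.0891] [ 0.5368 -0.1828] [ 0.5377 -0.1745]
long [ 0.4612 -0.3652  0.1179] [ 0.4597 -0.3692] [ 0.4601 -0.3562]
short [ 0.528  -0.3854  0.0866] [ 0.5262 -0.3884] [ 0.527  -0.3785]
paddle [ 0.4695 -0.1306  0.1104] [ 0.478  -0.1152] [ 0.4682 -0.1446]
screws A [array([ 0.5002, -0.1895]), array([ 0.5422, -0.1533]), array([ 0.5689, -0.1915]), array([ 0.5248, -0.2289])]
screws B [array([ 0.5729, -0.1863]), array([ 0.5079, -0.195 ]), array([ 0.5021, -0.1602]), array([ 0.566 , -0.1517])]
greens [array([ 0.4763, -0.4658]), array([ 0.5411, -0.5029]), array([ 0.4226, -0.5008])]
post [ 0.4515 -0.1366  0.05  ]
base [ 0.4328 -0.1201  0.01  ]
base [ 0.6047 -0.3117  0.01  ]
base [ 0.5234 -0.3236  0.01  ]
rack [array([ 0.4425, -0.34  ]), array([ 0.431 , -0.3746]), array([ 0.5435, -0.4201]), array([ 0.5551, -0.3858])]
```

Run:
```python
from h import *
import pickle; a,b=pickle.load(open('s0.pkl','rb'))
np.set_printoptions(precision=3,suppress=True)
w=snap('wrist');print(w['T_tool_cam'],w['camera_matrix'],w['k1'],w['obs']['ee_rot'],w['T'])
y=.13;Rz=R.from_euler('z',y).as_matrix()
for P in [(-.038,.025,.092),(-.038,-.025,.092),(.038,-.025,.092),(.038,.025,.092),(0,-.118,.08)]:
    X=Rz@P+np.array([.538,-.179,0]); 
    pa=(proj(a,X)-[205,130])*3.32; pb=(proj(b,X)-[200,140])*3.32+[465,0]; print(P,pa,pb)
```

```text
[[ 0.    -0.966 -0.258  0.075]
 [ 1.     0.001 -0.001 -0.   ]
 [ 0.001 -0.258  0.966 -0.2  ]
 [ 0.     0.     0.     1.   ]] [[267.126   0.    258.337]
 [  0.    267.126 188.17 ]
 [  0.      0.      1.   ]] -0.05327106851996001 [-3.14 -0.    0.36] [[ 0.352 -0.904 -0.243  0.264]
 [-0.936 -0.341 -0.088 -0.488]
 [-0.003  0.258 -0.966  0.382]
 [ 0.     0.     0.     1.   ]]
(-0.038, 0.025, 0.092) [106.24   84.992] [633.988 287.512]
(-0.038, -0.025, 0.092) [142.428 116.2  ] [632.328 244.02 ]
(0.038, -0.025, 0.092) [224.1   81.34] [512.144 247.34 ]
(0.038, 0.025, 0.092) [186.584  52.124] [507.828 291.164]
(0, -0.118, 0.08) [258.296 172.972] [575.224 190.236]
```

Emit:
{"api": "step_arm", "payload": {
  "plan": [
    [[20,20,30,0,40],[60,45,70,0,40],[100,80,110,0,40],[135,105,130,0,40],[165,130,140,0,40],[195,155,150,0,40],[220,180,150,0,40],[240,200,150,0,40]]
  ]
}}

```text
time: 0.82
tool_pos: [0.417, -0.3306, 0.3317]
ee_rot: [3.139, -0.001, 0.359]
wrist_force: [1.0, -0.8, 0.2]
width: 0.0442
```

Emit:
{"api": "step_arm", "payload": {
  "plan": [
    [[15,15,0,0,40],[15,15,0,0,40],[15,15,0,0,40]]
  ]
}}

```text
time: 1.07
tool_pos: [0.4311, -0.3159, 0.3299]
ee_rot: [-3.141, 0.001, 0.362]
wrist_force: [0.7, 0.9, 0.3]
width: 0.0377
```

Run:
```python
from h import *
w=snap('wrist'); save(w,'w1.png',k=1.5); print(w['obs']['tool_pos'],w['obs']['ee_rot'])
import pickle; pickle.dump(w,open('w1.pkl','wb'))
for P in [(.538,-.179,.092),(.461,-.365,.122),(.528,-.385,.09)]: print(proj(w,P)*1.5)
```

```text
[ 0.43112029 -0.31592734  0.32991745] [-3.14123552e+00  9.37380456e-04  3.62166278e-01]
[300.15 102.  ]
[443.1  240.15]
[480.45 184.2 ]
```

View pics/w1.png

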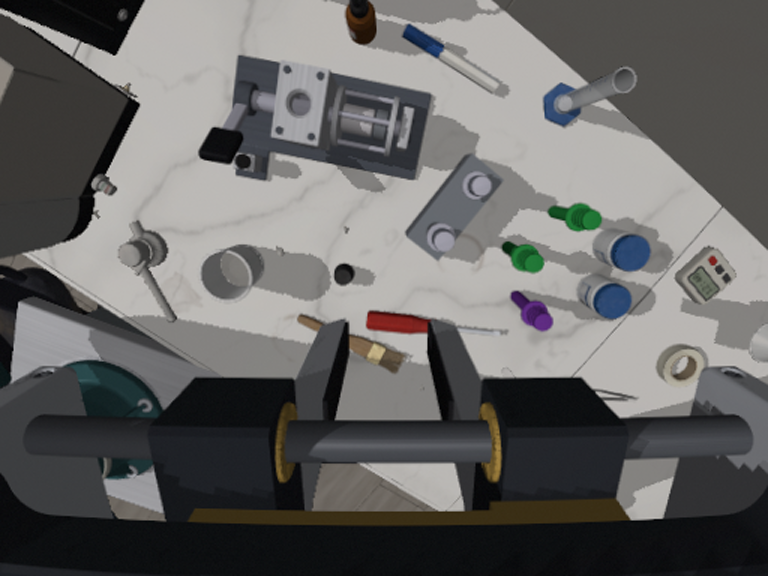

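Wrist view: hole (299,102), cap screws (287,70), (321,77), (311,137), (279,131), paddle (221,143), stop post (243,160). The long pin's top is at (441,237) and the short one's at (480,185).

Run:
```python
from h import *
import pickle; a,b=pickle.load(open('s0.pkl','rb')); w=pickle.load(open('w1.pkl','rb'))
np.set_printoptions(precision=4,suppress=True)
q=lambda x,y:(w,x/1.5,y/1.5)
S=np.array([onz(*q(*p),.093)[:2] for p in [(287,70),(321,77),(311,137),(279,131)]]);print(S,S.mean(0))
d=(S[0]+S[1]-S[2]-S[3]);e=(S[0]+S[3]-S[1]-S[2]);print('yaw',np.arctan2(d[1],d[0]),np.arctan2(-e[0],e[1]),np.linalg.norm(d)/2,np.linalg.norm(e)/2)
ca=lambda x,y:(a,205+x/3.32,130+y/3.32)
cb=lambda x,y:(b,200+(x-465)/3.32,140+y/3.32)
for n,p,qq,r,z in [('hole',(166,86),(571,271),(299,102),.092),('long',(191,230),(715,102),(441,237),.122),('short',(294,251),(626,125),(480,184),.09)]:
    print(n,tri([ca(*p),cb(*qq),q(*r)]),onz(*q(*r),z))
print('paddle',tri([ca(60,55),q(221,143)]), 'post',onz(*q(243,160),.045))
B=np.array([onz(*q(*p),.008)[:2] for p in [(238,55),(433,93),(418,178)]]);print(B,B[1]-B[0],B[2]-B[1])
print('rack',[onz(*q(*p),.045)[:2] for p in [(468,155),(502,178),(438,258),(406,233)]])
```

```text
[[ 0.5623 -0.1572]
 [ 0.5679 -0.1916]
 [ 0.5093 -0.2005]
 [ 0.5034 -0.1674]] [ 0.5358 -0.1792]
yaw 0.16067603354226287 0.16794376301569416 0.05952134952020348 0.034258244060182644
hole [ 0.5383 -0.1781  0.0892] [ 0.5376 -0.1779  0.092 ]
long [ 0.4618 -0.3636  0.1175] [ 0.4632 -0.3617  0.122 ]
short [ 0.5281 -0.3853  0.0866] [ 0.528  -0.3845  0.09  ]
paddle [ 0.4739 -0.1193  0.1045] post [ 0.458  -0.1236  0.045 ]
[[ 0.5702 -0.0706]
 [ 0.6116 -0.3055]
 [ 0.5116 -0.3258]] [ 0.0414 -0.2349] [-0.1    -0.0203]
rack [array([ 0.5559, -0.3679]), array([ 0.5465, -0.4158]), array([ 0.4305, -0.382 ]), array([ 0.4453, -0.3337])]
```

Run:
```python
from h import *
import pickle; a,b=pickle.load(open('s0.pkl','rb')); w=pickle.load(open('w1.pkl','rb'))
np.set_printoptions(precision=3,suppress=True)
for p in [(195,243),(250,235),(310,222),(325,208),(465,195)]: print('scene',p,onz(a,p[0]/1.5,p[1]/1.5,0))
for p in [(310,120),(195,95)]: print([onz(a,p[0]/1.5,p[1]/1.5,z) for z in (.1,.2)])
for z in (.0,.1,.2): print(z,[onz(w,x/1.5,y/1.5,z)[:2] for x,y in [(135,103),(83,200),(0,262),(115,50),(360,5)]])
```

```text
scene (195, 243) [0.259 0.084 0.   ]
scene (250, 235) [0.362 0.058 0.   ]
scene (310, 222) [0.484 0.042 0.   ]
scene (325, 208) [0.531 0.076 0.   ]
scene (465, 195) [ 0.816 -0.024  0.   ]
[array([0.591, 0.283, 0.1  ]), array([0.518, 0.073, 0.2  ])]
[array([0.396, 0.561, 0.1  ]), array([0.357, 0.302, 0.2  ])]
0.0 [array([0.474, 0.042]), array([0.33 , 0.085]), array([0.199, 0.191]), array([0.527, 0.082]), array([ 0.674, -0.188])]
0.1 [array([ 0.479, -0.02 ]), array([0.362, 0.014]), array([0.256, 0.1  ]), array([0.522, 0.012]), array([ 0.641, -0.207])]
0.2 [array([ 0.484, -0.083]), array([ 0.395, -0.056]), array([0.313, 0.01 ]), array([ 0.517, -0.058]), array([ 0.609, -0.226])]
```

Emit:
{"api": "step_arm", "payload": {
  "plan": [
    [[7,35,0,0,0],[14,70,-20,0,0],[21,105,-45,0,0],[28,140,-75,0,0],[34,170,-100,0,0],[38,190,-130,0,0],[41,197,-155,0,0],[41,197,-155,0,0]]
  ]
}}

```text
time: 1.78
tool_pos: [0.4676, -0.118, 0.1687]
ee_rot: [-3.134, 0.009, 0.36]
wrist_force: [-1.5, 0.8, -0.5]
width: 0.0006
```

Emit:
{"api": "step_arm", "payload": {
  "plan": [
    [[2,0,-30,0,0],[1,-1,-50,0,0],[-2,-1,-60,0,0],[-5,-1,-70,0,0],[-9,-2,-78,0,0],[-14,-2,-86,0,0],[-18,-3,-94,0,0],[-21,-3,-102,0,0]]
  ]
}}

```text
time: 2.45
tool_pos: [0.4504, -0.1248, 0.0759]
ee_rot: [3.138, -0.001, 0.358]
wrist_force: [0.8, 0.9, 2.4]
width: -0.0
```

Emit:
{"api": "step_arm", "payload": {
  "plan": [
    [[-2,-1,-5,0,0],[-2,-1,-9,0,0],[-2,-1,-13,0,0],[-2,-1,-15,0,0],[-2,-1,-15,0,0]]
  ]
}}

```text
time: 2.87
tool_pos: [0.4489, -0.124, 0.0583]
ee_rot: [3.141, -0.0, 0.36]
wrist_force: [-0.0, 0.1, 1.0]
width: 0.0002
```

Emit:
{"api": "step_arm", "payload": {
  "plan": [
    [[0,0,-3,0,0],[0,0,-5,0,0],[0,0,-7,0,0],[0,0,-7,0,0]]
  ]
}}

```text
time: 3.2
tool_pos: [0.4485, -0.1236, 0.0508]
ee_rot: [-3.141, 0.001, 0.36]
wrist_force: [-0.0, 0.1, 1.6]
width: 0.0003
```

Run:
```python
from h import *
w=snap('wrist'); print(w['obs']['tool_pos'],w['obs']['wrist_force'])
b=snap('scene')
f=np.hstack([w['frame'][:,60:460],b['frame'][110:210,200:304].repeat(4,0).repeat(4,1)[:384]])
cv2.imwrite('pics/w2.png',f[:,:,::-1][:, :800])
```

```text
[ 0.44851215 -0.12361495  0.05080994] [-0.02989168  0.07673092  1.63973613]
```

View pics/w2.png

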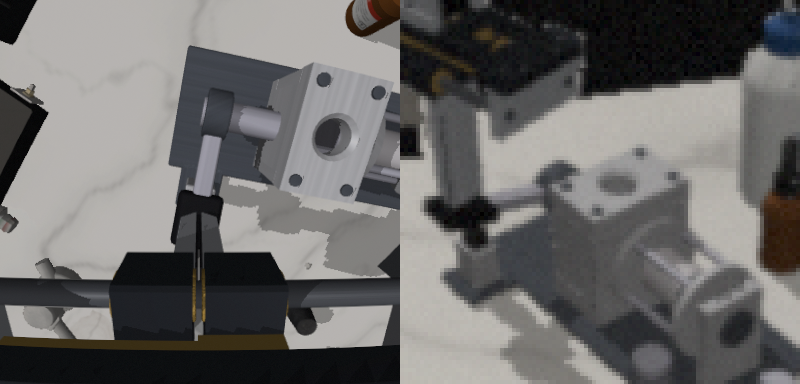

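The fingers are on the paddle, which is nearly down on the post's black cap. I'll keep pressing until the force rises.

Emit:
{"api": "step_arm", "payload": {
  "plan": [
    [[0,0,-3,0,0],[0,0,-6,0,0],[0,0,-8,0,0],[0,0,-8,0,0]]
  ]
}}

```text
time: 3.63
tool_pos: [0.4482, -0.1235, 0.0426]
ee_rot: [-3.141, 0.001, 0.36]
wrist_force: [-0.2, 0.0, 0.5]
width: 0.0005
```

Run:
```python
from h import *
a=snap('scene');w=snap('wrist')
t=a['obs']['tool_pos'];print(t,proj(a,t))
A=a['frame'][110:190,200:280,::-1].repeat(6,0).repeat(6,1).copy()
p=((proj(a,t)-[200,110])*6).astype(int); cv2.circle(A,tuple(int(v) for v in p),3,(0,0,255),-1)
B=cv2.resize(w['frame'][120:260,220:300,::-1],None,fx=480/140,fy=480/140,interpolation=cv2.INTER_CUBIC)
cv2.imwrite('pics/w3.png',np.hstack([A,B]))
```

```text
[ 0.44822883 -0.12347589  0.04263499] [215.7 169.1]
```

View pics/w3.png

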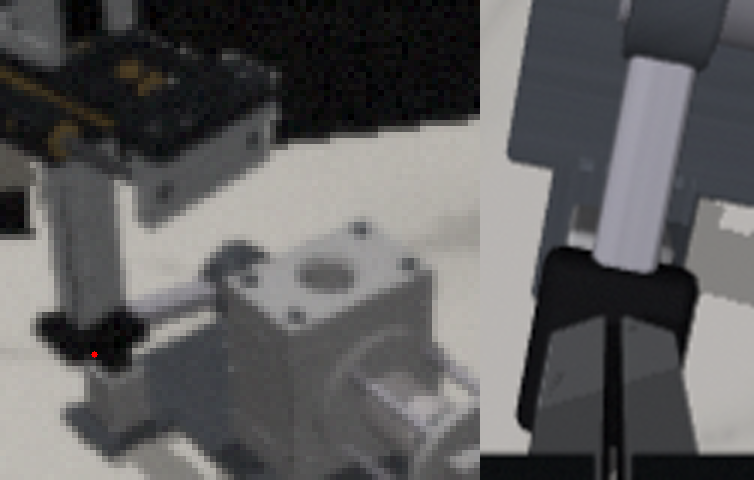

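The finger tip looks hidden by or beside the paddle, so height and force disagree. I'll lift clear and look at the lever unobstructed.

Emit:
{"api": "step_arm", "payload": {
  "plan": [
    [[0,0,30,0,0],[0,0,60,0,0],[-20,-10,90,0,0],[-40,-30,120,0,0],[-40,-50,150,0,0],[-40,-50,150,0,0]]
  ]
}}

```text
time: 4.23
tool_pos: [0.4112, -0.1776, 0.2002]
ee_rot: [3.13, -0.008, 0.357]
wrist_force: [0.6, -0.6, 1.1]
width: 0.0006
```

Run:
```python
from h import *
a=snap('scene');w=snap('wrist');import pickle;pickle.dump((a,w),open('s4.pkl','wb'))
print(w['obs']['tool_pos'],w['obs']['ee_rot'])
A=a['frame'][110:190,200:280,::-1].repeat(5,0).repeat(5,1)
B=cv2.resize(w['frame'][60:220,180:310,::-1],None,fx=2.5,fy=2.5,interpolation=cv2.INTER_CUBIC)
cv2.imwrite('pics/w4.png',np.hstack([A,B]))
```

```text
[ 0.41046674 -0.17571498  0.19707014] [ 3.1352602  -0.00563905  0.35735679]
```

View pics/w4.png

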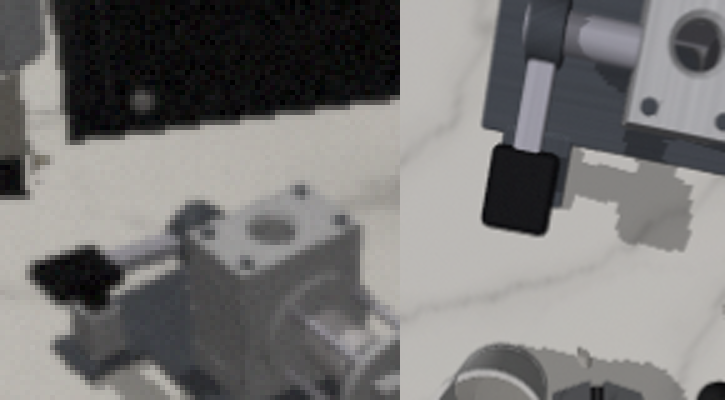

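Run:
```python
from h import *
import pickle;a,w=pickle.load(open('s4.pkl','rb'))
n=lambda x,y:(180+(x-400)/2.5,60+y/2.5)
print(tri([(w,*n(522,190)),(a,215.4,164.4)]))
for z in(.045,.054,.065,.075):
  C=np.array([onz(w,*n(*p),z)[:2] for p in[(502,145),(560,152),(545,236),(482,226)]]); print(z,C.mean(0).round(4),[np.linalg.norm(C[i]-C[(i+1)%4]).round(4) for i in range(4)])
h=np.array([.538,-.178]);x=np.array([np.cos(.17),np.sin(.17)]);y=np.array([-x[1],x[0]])
for t in(0,.1,.2,.3):
  r=-.08*np.cos(t)+.006*np.sin(t);z=.048+.08*np.sin(t)+.006*np.cos(t);P=[*(h+r*x+.07*y),z]
  print(t,np.round(P,4),proj(w,P),proj(a,P),'obs',n(522,190),(215.4,164.4))
print('pinhole',proj(w,[.538,-.178,.092]),'obs',n(697,44))
```

```text
[ 0.44792215 -0.12329654  0.05824451]
0.045 [ 0.4457 -0.122 ] [np.float64(0.0299), np.float64(0.0441), np.float64(0.0336), np.float64(0.0432)]
0.054 [ 0.4465 -0.1227] [np.float64(0.0292), np.float64(0.043), np.float64(0.0327), np.float64(0.0421)]
0.065 [ 0.4476 -0.1235] [np.float64(0.0282), np.float64(0.0416), np.float64(0.0317), np.float64(0.0407)]
0.075 [ 0.4485 -0.1243] [np.float64(0.0274), np.float64(0.0404), np.float64(0.0307), np.float64(0.0395)]
0 [ 0.4473 -0.1225  0.054 ] [228.9 135.5] [214.9 165.6] obs (228.8, 136.0) (215.4, 164.4)
0.1 [ 0.4483 -0.1224  0.062 ] [228.4 135.1] [214.9 163. ] obs (228.8, 136.0) (215.4, 164.4)
0.2 [ 0.4501 -0.1221  0.0698] [228. 134.] [215.2 160.4] obs (228.8, 136.0) (215.4, 164.4)
0.3 [ 0.4526 -0.1216  0.0774] [227.6 132.2] [215.8 157.6] obs (228.8, 136.0) (215.4, 164.4)
pinhole [301.6  76.2] obs (298.8, 77.6)
```

Emit:
{"api": "step_arm", "payload": {
  "plan": [
    [[20,25,-30,0,0],[40,50,-60,0,0],[40,50,-90,0,0],[40,50,-120,0,0],[40,50,-140,0,0],[40,50,-150,0,0],[40,50,-150,0,0]]
  ]
}}

```text
time: 4.92
tool_pos: [0.4457, -0.1216, 0.0391]
ee_rot: [-3.135, 0.006, 0.361]
wrist_force: [-0.3, -0.9, 0.5]
width: 0.0004
```

Emit:
{"api": "step_arm", "payload": {
  "plan": [
    [[0,0,-2,0,0],[0,0,-4,0,0],[0,0,-4,0,0]]
  ]
}}

```text
time: 5.17
tool_pos: [0.4496, -0.124, 0.0404]
ee_rot: [3.14, -0.002, 0.36]
wrist_force: [1.1, -0.1, -0.0]
width: 0.0003
```

Emit:
{"api": "step_arm", "payload": {
  "plan": [
    [[0,0,-2,0,0],[0,0,-4,0,0],[0,0,-4,0,0],[0,0,-4,0,0]]
  ]
}}

```text
time: 5.5
tool_pos: [0.4493, -0.124, 0.036]
ee_rot: [3.14, -0.001, 0.36]
wrist_force: [0.9, -0.9, 1.3]
width: 0.0003
```

Run:
```python
from h import *
o=robot.get_obs();print(o['tool_pos'],o['ee_rot'],o['wrist_force'],o['wrist_torque'],o['joint_positions'],o['joint_torque'])
a=snap('side');b=snap('scene')
A=a['frame'][180:280,200:300,::-1].repeat(4,0).repeat(4,1);B=b['frame'][120:200,195:275,::-1].repeat(5,0).repeat(5,1)
cv2.imwrite('pics/w5.png',np.hstack([A,B]))
```

```text
[ 0.44934525 -0.12403161  0.03602915] [ 3.14016978e+00 -1.37245243e-03  3.59637140e-01] [ 0.89824017 -0.91002685  1.27191333] [-0.05145029 -0.17095867  0.01004576] [-3.90957689e-01 -2.26517734e-02  1.78162992e+00 -1.06328881e-04
  1.38064035e+00  8.20222468e-01] [ 9.27877240e-02 -2.66011012e+01 -2.71298629e+01  1.02957501e-01
  2.78372336e-01  5.75648941e-03]
```

View pics/w5.png

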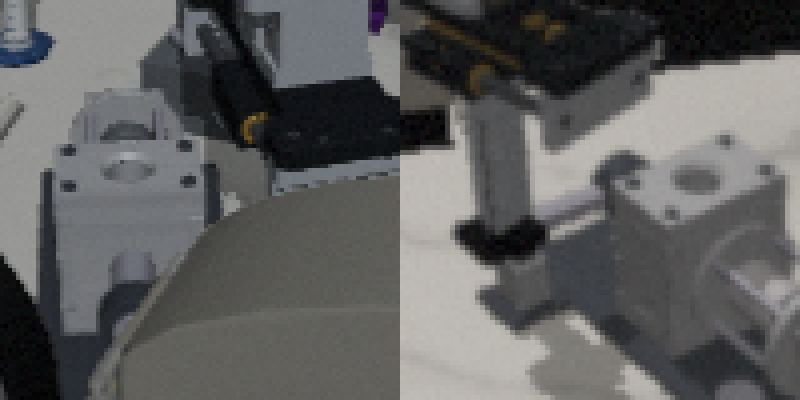

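Emit:
{"api": "step_arm", "payload": {
  "plan": [
    [[0,0,-2,0,0],[0,0,-4,0,0],[0,0,-5,0,0],[0,0,-5,0,0]]
  ]
}}

```text
time: 5.93
tool_pos: [0.449, -0.1241, 0.0318]
ee_rot: [3.14, -0.0, 0.36]
wrist_force: [-1.4, 0.2, 8.7]
width: 0.0008
```

Emit:
{"api": "step_arm", "payload": {
  "plan": [
    [[0,0,-1,0,0],[0,0,-2,0,0],[0,0,-2,0,0]]
  ]
}}

```text
time: 6.18
tool_pos: [0.4491, -0.1241, 0.0317]
ee_rot: [3.14, -0.001, 0.36]
wrist_force: [-6.3, 1.4, 17.5]
width: 0.0005
```

Emit:
{"api": "step_arm", "payload": {
  "plan": [
    [[0,0,35,0,0],[0,0,70,0,0],[0,0,105,0,0],[5,-20,140,0,0],[10,-40,175,0,0],[15,-60,205,0,0],[19,-80,230,0,0],[19,-80,230,0,0]]
  ]
}}

```text
time: 6.85
tool_pos: [0.4697, -0.2074, 0.2633]
ee_rot: [3.134, -0.005, 0.357]
wrist_force: [0.7, 0.3, 1.2]
width: 0.0002
```

Emit:
{"api": "step_arm", "payload": {
  "plan": [
    [[0,0,0,0,0],[0,0,0,0,0],[0,0,0,0,0]]
  ]
}}

```text
time: 7.1
tool_pos: [0.4667, -0.2023, 0.2559]
ee_rot: [-3.138, 0.003, 0.361]
wrist_force: [-0.3, 0.1, -0.4]
width: 0.0001
```

Run:
```python
from h import *
w=snap('wrist');b=snap('scene');import pickle;pickle.dump((b,w),open('s6.pkl','wb'))
print(w['obs']['tool_pos'],w['obs']['ee_rot'],proj(w,[.538,-.178,.092]),proj(w,[.447,-.1225,.054]),proj(w,[.462,-.363,.122]))
B=b['frame'][110:190,195:275,::-1].repeat(4,0).repeat(4,1)
A=cv2.resize(w['frame'][40:200,150:310,::-1],(480,480),interpolation=cv2.INTER_CUBIC)
u,v=proj(w,[.538,-.178,.092]).astype(int)
C=cv2.resize(w['frame'][v-16:v+16,u-32:u+32,::-1],(320,160),interpolation=cv2.INTER_CUBIC)
cv2.imwrite('pics/w6.png',np.hstack([A,np.vstack([B,C])]))
```

```text
[ 0.46669754 -0.20233287  0.25585764] [-3.13774142e+00  2.78159425e-03  3.60686392e-01] [261.1 116.5] [205.6 160.9] [369.1 221.5]
```

View pics/w6.png

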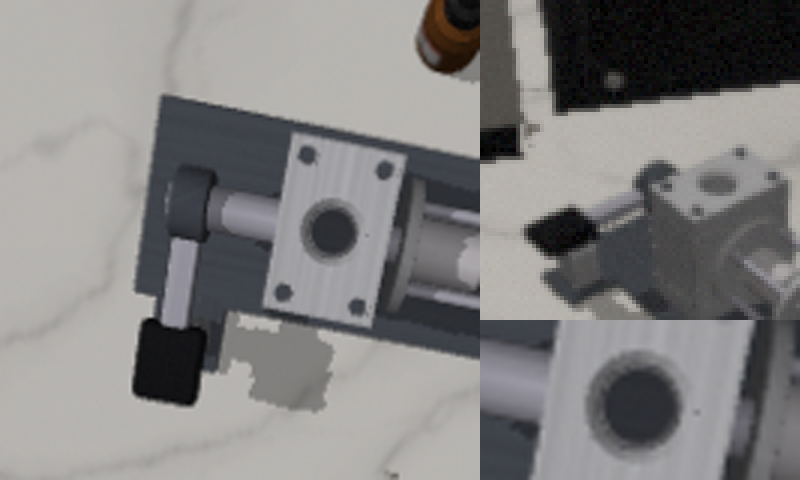

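The hole is now clear through (dark floor at crop (330,230)), and the paddle at (169,362) is where angle 0 predicts. But the stop was met at reported z = 0.032, not 0.054, so I'll check whether the reported z is biased before grasping.

Run:
```python
from h import *
import pickle
w1=pickle.load(open('w1.pkl','rb'));a4,w4=pickle.load(open('s4.pkl','rb'));a6,w6=pickle.load(open('s6.pkl','rb'));a0,b0=pickle.load(open('s0.pkl','rb'))
np.set_printoptions(precision=4,suppress=True)
print('wrist-only hole',tri([(w1,199.3,68),(w6,260,116.7)]),tri([(w1,199.3,68),(w4,298.8,77.6),(w6,260,116.7)]))
n=lambda p:(w6,150+p[0]/3,40+p[1]/3)
for z in(.092,.072):
 C=np.array([onz(*n(p),z)[:2] for p in[(292,132),(410,155),(372,328),(262,308)]]);print(z,[np.linalg.norm(C[i]-C[(i+1)%4]).round(4) for i in range(4)])
print('hole now',onz(w6,260,116.7,.092))
# pins: mask bright? save crop around predicted
print(proj(w6,[.462,-.363,.122]),proj(w6,[.528,-.385,.09]))
G=cv2.cvtColor(w6['frame'],cv2.COLOR_RGB2GRAY)
c=cv2.HoughCircles(cv2.medianBlur(cv2.resize(G[150:300,320:470],None,fx=3,fy=3),5),cv2.HOUGH_GRADIENT,1,60,param1=120,param2=22,minRadius=20,maxRadius=60)
print(None if c is None else [(320+x/3,150+y/3,r/3) for x,y,r in c[0][:5]])
save(w6,'w7.png',(300,130,512,330),2.5)
```

```text
wrist-only hole [ 0.5376 -0.1769  0.0887] [ 0.5374 -0.1764  0.0855]
0.092 [np.float64(0.0517), np.float64(0.0763), np.float64(0.0505), np.float64(0.0765)]
0.072 [np.float64(0.0545), np.float64(0.0805), np.float64(0.0533), np.float64(0.0807)]
hole now [ 0.5372 -0.1768  0.092 ]
[369.1 221.5] [394.7 177.4]
[(np.float32(386.83334), np.float32(174.5), np.float32(10.666667)), (np.float32(364.83334), np.float32(217.83334), np.float32(8.666667)), (np.float32(432.16666), np.float32(235.16666), np.float32(7.8333335))]
```

View pics/w7.png

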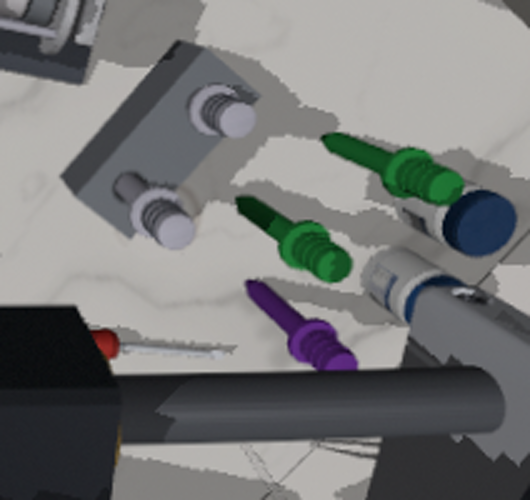

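Reported heights agree with the cap's size (51 x 76 mm), so the real finger tips sit about 20 mm behind the nominal TCP. In the crop, the long pin's top is at (176,229), the short one's at (236,118), and the greens and purple stand clear. Next I go above the long pin.

Emit:
{"api": "step_arm", "payload": {
  "plan": [
    [[0,-35,0,0,50],[-1,-70,-10,0,50],[-2,-105,-25,0,50],[-3,-135,-40,0,50],[-4,-155,-50,0,50],[-4,-161,-70,0,50],[-4,-161,-96,0,50],[-4,-161,-96,0,50]]
  ]
}}

```text
time: 7.87
tool_pos: [0.4607, -0.362, 0.1549]
ee_rot: [-3.13, 0.006, 0.359]
wrist_force: [-0.5, 0.2, -0.6]
width: 0.0464
```

Emit:
{"api": "step_arm", "payload": {
  "plan": [
    [[0,0,0,0,50],[0,0,0,0,50],[0,0,0,0,50]]
  ]
}}

```text
time: 8.12
tool_pos: [0.4646, -0.3647, 0.1646]
ee_rot: [3.138, -0.002, 0.361]
wrist_force: [0.3, 0.4, 0.2]
width: 0.0467
```

Run:
```python
from h import *
w=snap('wrist');o=w['obs'];print(o['tool_pos'],o['ee_rot'],o['wrist_force'],o['width'])
u,v=proj(w,[.463,-.363,.122]);print(u,v)
save(w,'w8.png',(170,130,350,270),4)
import pickle;pickle.dump(w,open('w8.pkl','wb'))
```

```text
[ 0.46461318 -0.36469706  0.16460636] [ 3.13843199e+00 -1.57823100e-03  3.60768073e-01] [0.31089281 0.41421966 0.1781589 ] 0.04670216579652628
256.4 199.4
```

View pics/w8.png

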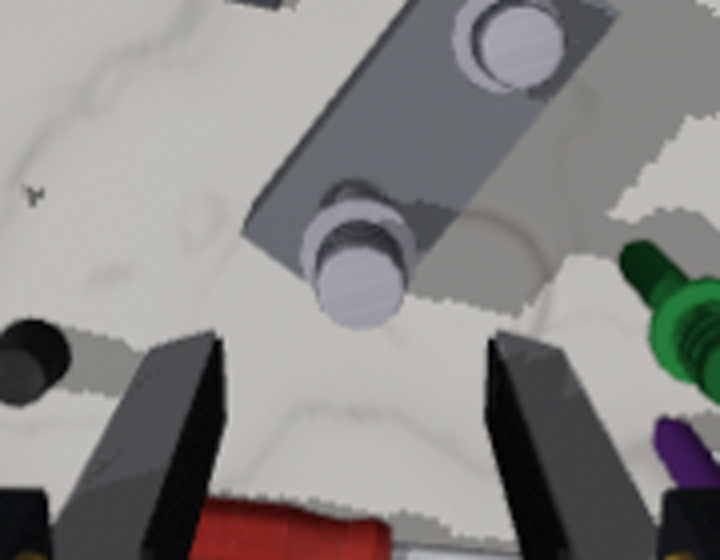

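The picture shows the long pin's top at crop (361,287), between the jaws sideways. The finger-tip gap appears at depth 0.19 m, so the real tips are about 22 mm behind the nominal TCP, agreeing with the lever contact.

Run:
```python
from h import *
import pickle;w=pickle.load(open('w8.pkl','rb'))
p=onz(w,170+361/4,130+287/4,.122);print(p,(p-w['obs']['tool_pos'])*1000, robot.get_obs()['tool_pos'])
c=onz(w,170+358/4,130+252/4,.093);print('collar',c)
```

```text
[ 0.462134   -0.36729545  0.122     ] [ -2.4791878   -2.59838715 -42.60636185] [ 0.46466662 -0.36483911  0.16476647]
collar [ 0.46232812 -0.36664681  0.093     ]
```

Emit:
{"api": "step_arm", "payload": {
  "plan": [
    [[-2,-2,-20,0,50],[-2,-2,-40,0,50],[-2,-2,-60,0,50],[-2,-2,-75,0,50],[-2,-2,-84,0,50],[-2,-2,-89,0,50],[-2,-2,-89,0,50],[-2,-2,-89,0,50]]
  ]
}}

```text
time: 8.83
tool_pos: [0.4623, -0.3671, 0.0746]
ee_rot: [3.14, -0.001, 0.36]
wrist_force: [0.6, 0.3, 0.0]
width: 0.0469
```

Emit:
{"api": "step_arm", "payload": {
  "plan": [
    [[0,0,0,0,15],[0,0,0,0,15],[0,0,0,0,15],[0,0,0,0,15],[0,0,0,0,15]]
  ]
}}

```text
time: 9.25
tool_pos: [0.4619, -0.3668, 0.0739]
ee_rot: [3.141, -0.0, 0.36]
wrist_force: [0.9, -0.8, 1.1]
width: 0.0214
```

Width is 21 mm, so it holds the 22 mm grip and not the collar. Lifting straight up.

Emit:
{"api": "step_arm", "payload": {
  "plan": [
    [[0,0,0,0,0],[0,0,5,0,0],[0,0,20,0,0],[0,0,45,0,0],[0,0,75,0,0],[0,0,105,0,0],[0,0,135,0,0],[0,0,145,0,0]]
  ]
}}

```text
time: 9.92
tool_pos: [0.463, -0.3679, 0.2239]
ee_rot: [3.134, -0.004, 0.36]
wrist_force: [0.1, -0.5, -0.8]
width: 0.0212
```

Emit:
{"api": "step_arm", "payload": {
  "plan": [
    [[10,25,0,0,0],[22,60,0,0,0],[35,95,0,0,0],[48,130,0,0,0],[60,160,0,0,0],[70,180,0,0,0],[75,190,0,0,0],[75,190,0,0,0]]
  ]
}}

```text
time: 10.58
tool_pos: [0.537, -0.1745, 0.2172]
ee_rot: [-3.14, 0.001, 0.363]
wrist_force: [0.8, -0.3, -1.1]
width: 0.0215
```

Emit:
{"api": "step_arm", "payload": {
  "plan": [
    [[0,0,0,0,0],[0,0,0,0,0],[0,0,0,0,0],[0,0,0,0,0]]
  ]
}}

```text
time: 10.92
tool_pos: [0.5362, -0.178, 0.2183]
ee_rot: [3.141, 0.0, 0.358]
wrist_force: [-1.0, -1.4, -2.3]
width: 0.0208
```

Run:
```python
from h import *
w=snap('wrist');a=snap('scene');b=snap('side');o=w['obs'];print(o['tool_pos'],o['ee_rot'],o['wrist_force'],o['width'])
t=np.array(o['tool_pos']);tip=t+[0,0,.006-.0742];print('tip',tip,proj(w,tip),proj(a,tip),proj(b,tip))
A=w['frame'][80:240,200:330,::-1].repeat(3,0).repeat(3,1);A=cv2.resize(A,(325,400))
f=lambda s:(lambda u,v:cv2.resize(s['frame'][int(v)-60:int(v)+40,int(u)-29:int(u)+29,::-1],(232,400),interpolation=cv2.INTER_CUBIC))(*proj(s,tip))
cv2.imwrite('pics/w9.png',np.hstack([A,f(a),f(b)]))
import pickle;pickle.dump((w,a,b,tip),open('w9.pkl','wb'))
```

```text
[ 0.53620943 -0.1780259   0.21825898] [3.14136585e+00 3.66055658e-04 3.57610914e-01] [-1.01072972 -1.40404876 -2.28297674] 0.020810333405211195
tip [ 0.53620943 -0.1780259   0.15005898] [258.7 191.2] [253.4 135.7] [231.7 196. ]
```

View pics/w9.png

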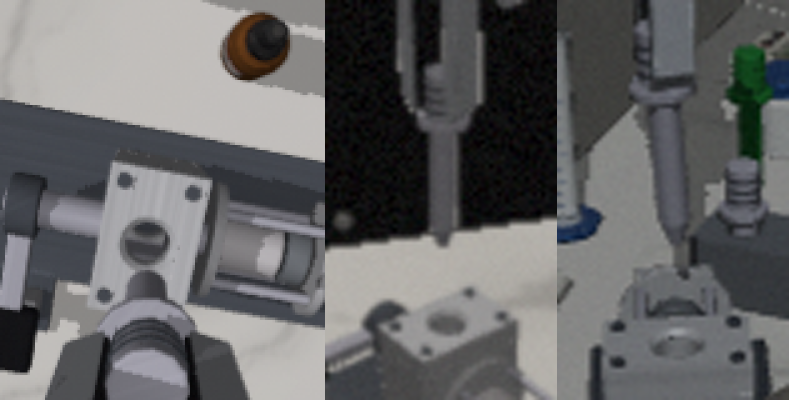

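All 12 pictures are used; from here I go by numbers. The pin hangs upright in the jaws, with its tip at scene (443,243) and side (683,272), and the hole at (446,322) and (676,343).

Run:
```python
from h import *
import pickle;w,a,b,tip=pickle.load(open('w9.pkl','rb'))
np.set_printoptions(precision=4,suppress=True)
print('tip',tri([(a,253.5,135.7),(b,233.5,204)]),'hole',tri([(a,254.25,155.5),(b,231.75,221.75)]))
print('collar?',tri([(a,224+(442-325)/4,75+120/4),(b,202+(663-557)/4,136+92/4)]))
wu=lambda x,y:(200+x*130/325,80+y*160/400)
print('hole wrist',onz(w,*wu(145,242),.092))
f,g=wu(145,242); print(f,g)
print('top',onz(w,*wu(148,372),.266),'tip ray wrist',wu(147,272),proj(w,tip))
```

```text
tip [ 0.5364 -0.1677  0.1408] hole [ 0.538  -0.1771  0.0897]
collar? [ 0.5392 -0.1752  0.2316]
hole wrist [ 0.5382 -0.1763  0.092 ]
258.0 176.8
top [ 0.5441 -0.1753  0.266 ] tip ray wrist (258.8, 188.8) [258.7 191.2]
```

Run:
```python
from h import *
import pickle;w,a,b,tip=pickle.load(open('w9.pkl','rb'))
np.set_printoptions(precision=4,suppress=True)
print('tip',tri([(a,253.5,135.7),(b,232.5,195.5)]),tip)
for dz in(0,.014,.04,.082,.087): P=tip+[0,0,dz];print(dz,proj(a,P),proj(b,P))
# shank mid-line in side and scene by edges
for s,us,name in((a,range(240,268),'scene'),(b,range(218,250),'side')):
  g=cv2.GaussianBlur(s['frame'].mean(2).astype(np.uint8),(3,3),0)
  for v in (range(110,142,4) if s is a else range(165,210,4)): print(name,v,g[v,us.start:us.stop].tolist())
```

```text
tip [ 0.5354 -0.1793  0.1508] [ 0.5362 -0.178   0.1501]
0 [253.4 135.7] [231.7 196. ]
0.014 [253.2 130.9] [231.5 189.7]
0.04 [252.9 121.6] [230.9 177.9]
0.082 [252.5 105.8] [230. 158.]
0.087 [252.4 103.9] [229.9 155.6]
scene 110 [12, 11, 9, 10, 12, 14, 14, 11, 13, 30, 56, 75, 82, 83, 82, 82, 73, 47, 22, 13, 11, 9, 8, 9, 10, 9, 10, 12]
scene 114 [14, 12, 10, 9, 10, 11, 13, 13, 13, 29, 57, 75, 82, 84, 82, 81, 75, 51, 25, 14, 13, 14, 15, 15, 16, 15, 15, 15]
scene 118 [9, 9, 12, 14, 14, 14, 13, 13, 16, 32, 59, 77, 82, 83, 82, 81, 73, 49, 25, 15, 12, 11, 11, 12, 14, 15, 13, 11]
scene 122 [9, 10, 11, 11, 12, 11, 10, 11, 15, 30, 56, 75, 82, 84, 82, 81, 73, 49, 23, 12, 11, 11, 9, 7, 9, 13, 14, 12]
scene 126 [9, 11, 13, 14, 13, 12, 12, 13, 16, 30, 57, 77, 83, 84, 82, 83, 78, 53, 25, 12, 10, 11, 10, 10, 11, 11, 10, 11]
scene 130 [13, 12, 14, 15, 12, 11, 11, 10, 14, 31, 58, 76, 82, 83, 83, 86, 85, 61, 31, 16, 14, 17, 22, 31, 36, 36, 36, 36]
scene 134 [75, 87, 89, 88, 89, 92, 96, 109, 131, 144, 136, 111, 84, 74, 88, 125, 157, 169, 171, 171, 171, 172, 171, 172, 173, 173, 173, 174]
scene 138 [176,
[... 1227 characters left out ...]
125, 101, 80, 75, 75, 71, 65, 69, 77, 77, 71, 67, 66, 66, 65, 65, 61, 50, 46, 59, 74, 80, 81]
side 197 [134, 134, 134, 134, 134, 133, 132, 131, 131, 131, 130, 124, 107, 87, 78, 79, 71, 48, 37, 47, 55, 56, 57, 58, 58, 59, 59, 59, 60, 62, 62, 62]
side 201 [134, 133, 133, 132, 131, 132, 133, 132, 128, 127, 128, 129, 120, 98, 83, 81, 71, 51, 43, 54, 63, 64, 61, 57, 56, 56, 56, 56, 56, 56, 55, 56]
side 205 [133, 133, 127, 115, 110, 107, 107, 109, 109, 106, 105, 105, 105, 103, 92, 76, 76, 93, 105, 106, 105, 104, 97, 81, 65, 58, 56, 55, 55, 56, 56, 55]
side 209 [116, 105, 99, 94, 95, 95, 93, 98, 104, 104, 104, 103, 99, 98, 100, 103, 104, 104, 104, 98, 92, 95, 97, 94, 98, 98, 84, 66, 57, 55, 55, 55]
```

Emit:
{"api": "step_arm", "payload": {
  "plan": [
    [[2,1,-10,0,0],[2,1,-30,0,0],[2,1,-48,0,0],[2,1,-56,0,0],[2,1,-62,0,0],[2,1,-68,0,0],[2,1,-72,0,0],[2,1,-72,0,0]]
  ]
}}

```text
time: 11.73
tool_pos: [0.5386, -0.1756, 0.1459]
ee_rot: [-3.141, 0.0, 0.36]
wrist_force: [-0.2, 1.2, -1.9]
width: 0.0213
```

Emit:
{"api": "step_arm", "payload": {
  "plan": [
    [[0,-1,-5,0,0],[0,-1,-11,0,0],[0,-1,-17,0,0],[0,-1,-23,0,0],[0,-1,-29,0,0],[0,-1,-34,0,0],[0,-1,-34,0,0]]
  ]
}}

```text
time: 12.32
tool_pos: [0.5377, -0.1762, 0.1105]
ee_rot: [-3.14, 0.002, 0.36]
wrist_force: [0.3, 0.1, -1.0]
width: 0.0217
```

Tip at about z = 0.043, inside the shaft with no resistance. Continuing down.

Emit:
{"api": "step_arm", "payload": {
  "plan": [
    [[0,0,-6,0,0],[0,0,-12,0,0],[0,0,-18,0,0],[0,0,-23,0,0],[0,0,-26,0,0],[0,0,-29,0,0],[0,0,-29,0,0]]
  ]
}}

```text
time: 12.9
tool_pos: [0.5382, -0.1765, 0.0825]
ee_rot: [-3.141, 0.001, 0.36]
wrist_force: [-0.4, 0.8, -1.1]
width: 0.0211
```

Emit:
{"api": "step_arm", "payload": {
  "plan": [
    [[0,0,-1,0,0],[0,0,-2,0,0],[0,0,-3,0,0],[0,0,-4,0,0],[0,0,-4,0,0]]
  ]
}}

```text
time: 13.32
tool_pos: [0.5386, -0.1769, 0.0793]
ee_rot: [3.141, 0.0, 0.36]
wrist_force: [-0.7, -1.0, -1.2]
width: 0.0213
```

Emit:
{"api": "step_arm", "payload": {
  "plan": [
    [[0,0,-1,0,0],[0,0,-2,0,0],[0,0,-3,0,0],[0,0,-3,0,0]]
  ]
}}

```text
time: 13.65
tool_pos: [0.5388, -0.177, 0.0785]
ee_rot: [3.14, -0.001, 0.36]
wrist_force: [-5.0, 0.2, 7.1]
width: 0.0213
```

The collar met the cap at reported z = 0.0785 (expected 0.078) with 7 N. I'll release and withdraw straight up.

Emit:
{"api": "step_arm", "payload": {
  "plan": [
    [[0,0,2,0,50],[0,0,2,0,50],[0,0,2,0,50],[0,0,2,0,50],[0,0,2,0,50],[0,0,2,0,50]]
  ]
}}

```text
time: 14.15
tool_pos: [0.5386, -0.1765, 0.078]
ee_rot: [-3.141, 0.0, 0.36]
wrist_force: [-0.1, 0.1, 0.5]
width: 0.0471
```

Emit:
{"api": "step_arm", "payload": {
  "plan": [
    [[0,0,10,0,50],[0,0,30,0,50],[0,0,60,0,50],[0,0,95,0,50],[0,0,130,0,50],[-20,-10,150,0,50],[-60,-30,150,0,50],[-70,-35,150,0,50]]
  ]
}}

```text
time: 14.82
tool_pos: [0.467, -0.2134, 0.2319]
ee_rot: [3.136, -0.002, 0.358]
wrist_force: [-0.3, 0.6, 0.2]
width: 0.047
```

Emit:
{"api": "step_arm", "payload": {
  "plan": [
    [[0,0,0,0,50],[0,0,0,0,50],[0,0,0,0,50]]
  ]
}}

```text
time: 15.07
tool_pos: [0.4691, -0.2112, 0.2278]
ee_rot: [-3.141, -0.0, 0.36]
wrist_force: [-0.0, -0.7, 0.3]
width: 0.0472
```

Run:
```python
from h import *
np.set_printoptions(precision=4,suppress=True)
w=snap('wrist');a=snap('scene');b=snap('side');o=w['obs'];print(o['tool_pos'],o['wrist_force'],o['width'])
H=np.array([.538,-.177,0])
print('pred top if home: wrist',proj(w,H+[0,0,.126]),'scene',proj(a,H+[0,0,.126]),'side',proj(b,H+[0,0,.126]))
u,v=proj(w,H+[0,0,.126]).astype(int)
g=cv2.cvtColor(w['frame'],cv2.COLOR_RGB2GRAY)[v-40:v+40,u-40:u+40]
c=cv2.HoughCircles(cv2.medianBlur(cv2.resize(g,None,fx=4,fy=4),5),cv2.HOUGH_GRADIENT,1,20,param1=100,param2=20,minRadius=28,maxRadius=80)
print([] if c is None else [(u-40+x/4,v-40+y/4,r/4) for x,y,r in c[0][:4].tolist()], 'r grip',267*.011/(w['T'][2,3]-.126)*1.0)
u,v=proj(a,H+[0,0,.126]).astype(int)
G=cv2.cvtColor(a['frame'],cv2.COLOR_RGB2GRAY)
print('scene col profile',v,G[v-22:v+30,u].tolist())
S=snap('side')
import pickle;a0,b0=pickle.load(open('s0.pkl','rb'))
for n,s0,s in(('scene',a0,a),('side',b0,b)):
  d=cv2.absdiff(s0['frame'],s['frame']).max(2)
  x,y=proj(s,[.528,-.385,.085]).astype(int);print(n,'short pin area diff',d[y-6:y+6,x-6:x+6].mean())
  x,y=proj(s,[.462,-.366,.115]).astype(int);print(n,'long pin slot diff',d[y-6:y+6,x-6:x+6].mean())
  p=proj(s,H+[0,0,.126]).astype(int);q=proj(s,H+[0,0,.092]).astype(int)
  m=(d[p[1]-25:q[1]+10,p[0]-20:p[0]+20]>25);ys,xs=np.nonzero(m);print('changed rows',p[1]-25+ys.min(),p[1]-25+ys.max(),'cols',p[0]-20+xs.min(),p[0]-20+xs.max(),'pred top/base',p,q)
```

```text
[ 0.4691 -0.2112  0.2278] [-0.0377 -0.6959  0.2518] 0.047153443552991336
pred top if home: wrist [251.8 115.6] scene [254.1 143.5] side [231.3 206.7]
[(np.float64(251.125), np.float64(113.875), 9.975000381469727)] r grip 9.719293170136158
scene col profile 143 [3, 11, 14, 12, 8, 6, 9, 10, 14, 12, 12, 40, 97, 167, 175, 174, 175, 176, 176, 175, 168, 147, 146, 143, 135, 101, 80, 62, 68, 68, 56, 73, 61, 82, 87, 93, 79, 97, 145, 151, 149, 139, 101, 84, 79, 83, 84, 77, 81, 78, 82, 84]
scene short pin area diff 16.45138888888889
scene long pin slot diff 58.69444444444444
changed rows 131 163 cols 234 273 pred top/base [254 143] [254 154]
side short pin area diff 4.201388888888889
side long pin slot diff 30.71527777777778
changed rows 206 225 cols 222 241 pred top/base [231 206] [232 221]
```

Run:
```python
from h import *
w=snap('wrist');P=proj(w,[.4473,-.1225,.054]);u,v=P.astype(int)
m=(w['frame'][v-25:v+25,u-30:u+30].max(2)<35).astype(np.uint8);n,l,s,c=cv2.connectedComponentsWithStats(m);i=1+s[1:,4].argmax();print(P,c[i]+[u-30,v-25],s[i])
b=snap('side');a=snap('scene')
g=cv2.cvtColor(b['frame'],cv2.COLOR_RGB2GRAY);x,y=proj(b,[.528,-.385,.09]).astype(int);print('short pin top side',(x,y),g[y-5:y+6,x].tolist())
robot.close_job()
```

```text
[195.1 163.7] [195.9047619  163.22824302] [ 19  10  26  31 609]
short pin top side (np.int64(248), np.int64(176)) [40, 46, 46, 42, 86, 105, 111, 109, 107, 101, 66]
the job is handed in; nothing more can be done
```

The tumbler is locked and the job is handed in. The lever is down on its stop, the long pin is through cap and shaft with its collar on the cap, and the gripper is open and clear. The robot clock was at about 15 s of the 61 s allowed.

**Final checks**
- **Lever:** I pressed until a firm stop at 17 N. The hole then looked clear right through. The last camera check put the paddle within 1 px of where angle 0 predicts.
- **Long pin:** It went down without resistance until the collar met the cap with 7 N, within 1 mm of the expected height. After release its top was within 2 px of the predicted home position in the wrist view. The scene and side views also fit.
- **Short pin:** It still shows in its place in the side view. I touched none of the green or purple look-alikes.

**Disagreements**
- The lever met its stop at a reported tool height of 32 mm where 54 mm was expected. The finger tips are really about 22 mm behind the stated TCP, which the camera confirmed, and I allowed for that when gripping.
- One early side-view reading of the pin tip was about 9 mm off. I took it for part of the jar cage behind, and the free insertion bore that out.
- The scene picture around the short pin changed a little. I put that down to shadow but did not check it further.

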